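# Stamp the feet of square pots on an x-y carrier

## Task

Stand every square pot from the bench in a nest of the sliding carrier, mouth down and foot up, and stamp their feet in the order yellow, blue, white (passing over a colour that is missing): slide the carrier by its red handle until the centre of that pot's foot is right under the stamp, and press the stamp's red knob down firmly onto the foot. Finish with the stamp let up again, the carrier pulled back to its right-hand stop and all the pots properly seated in their nests, and leave the bowl, the brush and the white lid where they are.

Things in the scene. Friction and masses are not known exactly. Their poses are not given: they have to be found in the camera images.
- pot_yellow: Square yellow glazed pot, 50 x 50 x 80 mm, about 160 g, walls 5 mm, one end open (the mouth), the other closed (the foot: terracotta square line, black centre dot). Origin at its middle; own +x axis points out of the mouth, the foot is at x = -40 mm; y, z normal to the flat sides. Starts lying on a side on the bench, mouth to the left or ahead-left of the robot. May be absent.
- pot_blue: Square blue glazed pot, 50 x 50 x 80 mm, about 160 g, walls 5 mm, one end open (the mouth), the other closed (the foot: terracotta square line, black centre dot). Origin at its middle; own +x axis points out of the mouth, the foot is at x = -40 mm; y, z normal to the flat sides. Starts lying on a side on the bench, mouth to the left or ahead-left of the robot. May be absent.
- pot_white: Square white glazed pot, 50 x 50 x 80 mm, about 160 g, walls 5 mm, one end open (the mouth), the other closed (the foot: terracotta square line, black centre dot). Origin at its middle; own +x axis points out of the mouth, the foot is at x = -40 mm; y, z normal to the flat sides. Starts lying on a side on the bench, mouth to the left or ahead-left of the robot. May be absent.
- nest_near (a point): Centre of the floor of the near (towards the robot) nest of the carrier, 44 mm above the bench. A nest is a frame of black walls 22 mm high, 4 mm thick, 58 mm square inside; any pot fits any nest. This point's x and y axes are the slides' directions. The near and far nests are 88 mm either side of the handle's line, 85 mm to the left of the handle.
- nest_mid (a point): Centre of the floor of the middle nest of the carrier, 44 mm above the bench. A nest is a frame of black walls 22 mm high, 4 mm thick, 58 mm square inside; any pot fits any nest. This point's x and y axes are the slides' directions. It is 130 mm to the left of the handle, on its line, so 45 mm farther left than the other two.
- nest_far (a point): Centre of the floor of the far nest of the carrier, 44 mm above the bench. A nest is a frame of black walls 22 mm high, 4 mm thick, 58 mm square inside; any pot fits any nest. This point's x and y axes are the slides' directions. Mirror image of the near one.
- handle (a point): Top centre of the carrier's red handle, an upright round post of 24 mm diameter, 70 mm above the 190 x 250 mm aluminium plate (plate top 44 mm, post top 114 mm above the bench). Moving it moves the carrier in both slides; it stays where it is left.
- saddle (a joint): Slide of the carrier to the left, towards the stamp, along the stage's x axis (within about 6 degrees of world +y), in m: 0 at the right-hand stop (where it is easiest to load, clear of the stamp), 0.19 at the left-hand stop. It takes about 2.5 N to move.
- carrier (a joint): Slide of the carrier along the stage's y axis (within about 6 degrees of world -x, so growing towards the robot), in m: 0 in the middle, stops at -0.115 and +0.115. It takes about 2.5 N to move.
- stamp_face (a point): Centre of the black rubber face, 20 mm wide, at the lower end of the stamp, a sprung upright plunger on a blue arm from a column on the left. At rest 150 mm above the bench (a seated pot's foot: 124 mm). The blue arm, 36 mm wide, is 190 to 225 mm up and ends 19 mm to the right of the plunger. With the carrier at its right-hand stop every nest is 100 mm or more to the right of it.
- knob_top (a point): Centre of the top of the red knob, 40 mm across, at the upper end of the same plunger; 254 mm above the bench at rest, so about 228 mm when the stamp meets a seated pot's foot. Press it straight down from above: about 4 N until the stamp meets the foot, then a few N more.
- stamp (a joint): Downward travel of the plunger in m: 0 at rest (it springs back), about 0.026 when it meets a seated pot's foot, 0.030 at its stop.
- bowl: Yellow glaze bowl, 136 mm across, 65 mm high, origin under its centre. To be left alone.
- brush: Brush with a wooden handle, 200 mm long, lying on the bench. To be left alone.
- white_lid: White ceramic lid with a knob, 116 mm across, 68 mm high, origin under its centre. To be left alone.
Not all that is in view belongs to the job. What is shaped like the pot_white but brown is not meant.

How it is judged:
On the way, in this order (a step that is already met when the one before it is completed fails the run):
1. the yellow pot stands foot up in a nest, the centre of its foot within 7 mm of the stamp's axis, and the stamp presses on it with more than 2 N (angle between pot_yellow's own x axis and vertical above 3.02 rad and ((horizontal distance between pot_yellow and nest_near below 0.008 m and z of pot_yellow in the frame of nest_near between 0.035 and 0.045 m) or (horizontal distance between pot_yellow and nest_mid below 0.008 m and z of pot_yellow in the frame of nest_mid between 0.035 and 0.045 m) or (horizontal distance between pot_yellow and nest_far below 0.008 m and z of pot_yellow in the frame of nest_far between 0.035 and 0.045 m)) and horizontal distance between pot_yellow and stamp_face below 0.007 m and contact force between pot_yellow and stamp above 2 N), for 0.05 s.
2. the blue pot stands foot up in a nest, the centre of its foot within 7 mm of the stamp's axis, and the stamp presses on it with more than 2 N (angle between pot_blue's own x axis and vertical above 3.02 rad and ((horizontal distance between pot_blue and nest_near below 0.008 m and z of pot_blue in the frame of nest_near between 0.035 and 0.045 m) or (horizontal distance between pot_blue and nest_mid below 0.008 m and z of pot_blue in the frame of nest_mid between 0.035 and 0.045 m) or (horizontal distance between pot_blue and nest_far below 0.008 m and z of pot_blue in the frame of nest_far between 0.035 and 0.045 m)) and horizontal distance between pot_blue and stamp_face below 0.007 m and contact force between pot_blue and stamp above 2 N), for 0.05 s.
3. the white pot stands foot up in a nest, the centre of its foot within 7 mm of the stamp's axis, and the stamp presses on it with more than 2 N (angle between pot_white's own x axis and vertical above 3.02 rad and ((horizontal distance between pot_white and nest_near below 0.008 m and z of pot_white in the frame of nest_near between 0.035 and 0.045 m) or (horizontal distance between pot_white and nest_mid below 0.008 m and z of pot_white in the frame of nest_mid between 0.035 and 0.045 m) or (horizontal distance between pot_white and nest_far below 0.008 m and z of pot_white in the frame of nest_far between 0.035 and 0.045 m)) and horizontal distance between pot_white and stamp_face below 0.007 m and contact force between pot_white and stamp above 2 N), for 0.05 s.
At the end, for the whole second after the job is handed in: Every present pot stands foot up (within 7 degrees) in a nest, seated on its floor (its middle 35 to 45 mm above the floor and within 8 mm of the nest's centre), at rest; the carrier is within 12 mm of its right-hand stop; the stamp is up (value of joint saddle below 0.012 m and value of joint stamp below 0.006 m and angle between each of pot_yellow, pot_blue, pot_white's own x axis and vertical above 3.02 rad and ((horizontal distance between pot_yellow and nest_near below 0.008 m and z of pot_yellow in the frame of nest_near between 0.035 and 0.045 m) or (horizontal distance between pot_yellow and nest_mid below 0.008 m and z of pot_yellow in the frame of nest_mid between 0.035 and 0.045 m) or (horizontal distance between pot_yellow and nest_far below 0.008 m and z of pot_yellow in the frame of nest_far between 0.035 and 0.045 m)) and linear speed of each of pot_yellow, pot_blue, pot_white below 0.02 m/s and ((horizontal distance between pot_blue and nest_near below 0.008 m and z of pot_blue in the frame of nest_near between 0.035 and 0.045 m) or (horizontal distance between pot_blue and nest_mid below 0.008 m and z of pot_blue in the frame of nest_mid between 0.035 and 0.045 m) or (horizontal distance between pot_blue and nest_far below 0.008 m and z of pot_blue in the frame of nest_far between 0.035 and 0.045 m)) and ((horizontal distance between pot_white and nest_near below 0.008 m and z of pot_white in the frame of nest_near between 0.035 and 0.045 m) or (horizontal distance between pot_white and nest_mid below 0.008 m and z of pot_white in the frame of nest_mid between 0.035 and 0.045 m) or (horizontal distance between pot_white and nest_far below 0.008 m and z of pot_white in the frame of nest_far between 0.035 and 0.045 m))); the robot touches nothing.
It fails at once if the bowl is moved by more than 30 mm (distance of bowl from where it was at the start of the episode above 0.03 m).
It fails at once if the brush is moved by more than 30 mm (distance of brush from where it was at the start of the episode above 0.03 m).
It fails at once if the white lid is moved by more than 30 mm (distance of white_lid from where it was at the start of the episode above 0.03 m).
Of pot_yellow, pot_blue, pot_white only 2 to 3 are there at a start; the rules pass over those that are not, and their reading is None.
At some moment in a run one of pot_yellow, pot_blue, pot_white may be knocked a few centimetres aside while the robot is not near it.
Once in a run the grip may slacken for a moment while it holds something.
It also fails if it takes over 210 s, if anything falls off the work surface, if the arm or the gripper's body presses on something with over 40 N, if the wrist force passes 120 N, or if a joint passes its speed limit or range.

## Robot

A 6-joint arm with a two-finger parallel gripper is mounted at the origin on the work surface. World frame = base frame: x ahead of the robot, y to its left, z up, the work surface at z = 0. Lengths are in m, angles in rad, forces in N, time in s.
With the tool pointing down it reaches from about 0.275 to 0.825 m from the base axis. Payload 4.9 kg.
Tool frame: the origin (TCP) lies midway between the tips of the shut fingers; the grasp point (between the pads) lies 19 mm behind it (bot.grip_depth is the distance from the TCP to the grasp point, in m); z points along the fingers, y is the line along which they close (so a half turn about z gives the same grasp; the last joint's range is limited). The gripper opens to 85 mm and grips with 20 to 120 N. Pads are 22 mm wide; open, the fingers measure 114 mm over their backs; the gripper's body (76 mm by 85 mm) begins 54 mm behind the grasp point. The pads swing forward as they close: fully open they stand 13 mm farther back than shut.
Start: joints at [-1.408, 0.326, -0.193, 1.052, 0, 1.437], TCP at [0.161, -0.526, 0.209] pointing down, gripper open.
Joint ranges: [-2.65, 2.65], [-0.97, 1.79], [-1.3, 1.35], [-1.93, 2.1], [-1.47, 1.37], [-3.14, 3.14]. Speed limits (rad/s): [2.57, 2.57, 3.14, 3.14, 3.14, 3.14].

## Interface

Orientations are given as a unit quaternion [w, x, y, z].
In Python, from cell import bot gives the robot as it stands. Calls block until the motion is done:
- bot.move_pose(position, orientation): joint-space move of the TCP to a pose.
- bot.move_linear(position, speed=0.15, rotation=None, until_force=None): straight line of the TCP; rotation=None keeps the orientation; speed is the mean speed in m/s. With until_force (N) it stops when the force on the tool has changed by that much, and returns True; else False.
- bot.goto_joints(angles): joint-space move.
- bot.set_gripper(opening, grasp_force=None): opening from 0.0 (shut) to 1.0 (fully open); grasp_force is the grip in N (None keeps the last); returns when the fingers have stopped.
- bot.wait(seconds).
- bot.solve_ik(position, orientation): joint angles nearest the present ones, or None.
- bot.camera(name): name is "scene" or "side" or "wrist"; returns the picture (480x640x3 uint8, red, green, blue); there is no depth.
- bot.calibration(name): a dict with "mtx" (3x3 intrinsics, pixels), "extrinsics" (4x4, takes a point from world to camera coordinates); the wrist camera has in their place "hand_eye" (4x4, takes a point from camera to tool coordinates, whose origin is the TCP and whose axes are the flange's). Camera axes: x right, y down, z forward; pixel columns grow to the right and rows downward; lengths in m; the calibration is good to about 2 mm. The wrist camera is an equidistant fisheye: a pixel r from the principal point sees the ray r / f radians off the axis. A picture is of the moment at which its call begins: read the wrist's pose just before it. calibration takes no time and is no camera call.
A pose or a line that the arm cannot do raises bot.PlanningError and nothing moves.
- bot.close_job(): hands the job in; it is judged then, once.
Trained networks look in the newest picture that a camera, given by its name, has taken for a name from the list of things; names that differ only in an ending like _2 or _b are one class to them, and where a whole thing is asked for, a point or a joint stands for the part that bears it (a point fixed in the world has none). Each returns a list of dicts, best first, with "confidence" (0 to 1); they miss things now and then, are a little off and sometimes report something else, mostly with a low value. They report only what shows in the picture. A call takes as long as a camera call. They do not tell look-alikes from the thing itself.
- bot.search_frame(camera, thing): "bbox" ([left, top, width, height] in pixels, round what is visible of it).
Readings, each from a call of its own:
- bot.read_clock(): time.
- bot.read_joint_positions(): joint angles.
- bot.read_joint_vel(): joint speeds.
- bot.read_joint_efforts(): joint torques, N m.
- bot.read_position(): TCP position.
- bot.read_tool_rot(): TCP orientation.
- bot.read_ft_force(): force on the tool from outside, world axes, zero at the start.
- bot.read_moment(): the same for the moment, N m.
- bot.read_gripper_width(): opening from 0.0 (shut) to 1.0 (fully open).
- bot.read_finger_force(): force on a finger pad.
Only numpy, scipy, OpenCV 4.12 (cv2) and the standard library are available. Lean on these libraries where they do the work, as an engineer would, in place of code of your own. Each camera call takes 0.05 s, during which the arm holds its last target. There are 200 camera calls.

## Working session

There is one attempt and no reset: what is moved stays moved. The work goes in short steps, each a Python script; the robot and the scene stay as the last script left them, time stands still between calls to the robot, and variables do not carry over. Pictures are saved under pics/ and viewed, at most 14 in all, crops included, and the job is handed in when it is done.

```bash
ls; mkdir -p pics
python3 - <<'E'
from cell import bot
import cv2,numpy as np
np.set_printoptions(precision=4,suppress=True)
for c in ["scene","side","wrist"]:
    im=bot.camera(c); cv2.imwrite(f"pics/{c}0.png",im[:,:,::-1])
    k=bot.calibration(c); print(c,{a:np.array(b) for a,b in k.items()})
    for t in ["pot_yellow","pot_blue","pot_white","handle","knob_top","stamp_face","nest_near","bowl","brush","white_lid"]:
        print(t,[(np.round(d["bbox"]).astype(int).tolist(),round(d["confidence"],2)) for d in bot.search_frame(c,t)[:3]])
print(bot.read_clock(),bot.read_tool_rot())
E
```

```text
pics
scene {'mtx': array([[485.8294,   0.    , 315.336 ],
       [  0.    , 485.8294, 235.2012],
       [  0.    ,   0.    ,   1.    ]]), 'extrinsics': array([[-0.3837,  0.9235, -0.0029,  0.1835],
       [ 0.7534,  0.3112, -0.5793, -0.3056],
       [-0.5341, -0.2244, -0.8151,  1.8888],
       [ 0.    ,  0.    ,  0.    ,  1.    ]])}
pot_yellow [([220, 220, 27, 28], 0.61)]
pot_blue [([213, 248, 25, 32], 0.73)]
pot_white [([250, 198, 20, 29], 0.89), ([241, 168, 21, 26], 0.62)]
handle [([310, 239, 80, 86], 0.74)]
knob_top [([372, 237, 8, 26], 0.56)]
stamp_face [([212, 250, 25, 31], 0.34)]
nest_near []
bowl [([154, 208, 40, 39], 0.82)]
brush [([191, 285, 55, 37], 0.91)]
white_lid [([460, 294, 37, 35], 0.71)]
side {'mtx': array([[445.0673,   0.    , 322.384 ],
       [  0.    , 445.0673, 241.0057],
       [  0.    ,   0.    ,   1.    ]]), 'extrinsics': array([[-0.8903, -0.4548,  0.0224,  0.4984],
       [-0.2936,  0.5358, -0.7916,  0.278 ],
       [ 0.348 , -0.7114, -0.6106,  1.3135],
       [ 0.    ,  0.    ,  0.    ,  1.    ]])}
pot_yellow [([354, 217, 22, 27], 0.57)]
pot_blue [([321, 21
[... 314 characters left out ...]
0.73)]
bowl [([351, 185, 31, 27], 0.95), ([262, 265, 90, 72], 0.46)]
brush [([280, 212, 35, 29], 0.85), ([375, 233, 24, 21], 0.58)]
white_lid [([222, 386, 48, 46], 0.8), ([289, 248, 10, 33], 0.19)]
wrist {'mtx': array([[371.6483,   0.    , 319.0684],
       [  0.    , 371.6483, 233.1564],
       [  0.    ,   0.    ,   1.    ]]), 'hand_eye': array([[-0.0004, -0.964 , -0.2659,  0.0681],
       [ 1.    , -0.0005,  0.0002, -0.0001],
       [-0.0004, -0.2659,  0.964 , -0.1634],
       [ 0.    ,  0.    ,  0.    ,  1.    ]])}
pot_yellow []
pot_blue []
pot_white [([136, 2, 68, 74], 0.9)]
handle []
knob_top []
stamp_face []
nest_near []
bowl []
brush []
white_lid []
1.65 [0.     0.989  0.1478 0.    ]
```

Run:
```python
import cv2
a=cv2.imread("pics/scene0.png")[150:350,130:510];cv2.imwrite("pics/s1.png",cv2.resize(a,(798,420),interpolation=cv2.INTER_CUBIC))
a=cv2.imread("pics/side0.png")[180:345,240:440];cv2.imwrite("pics/s2.png",cv2.resize(a,(720,594),interpolation=cv2.INTER_CUBIC))
```

```text
(no output)
```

View pics/s1.png

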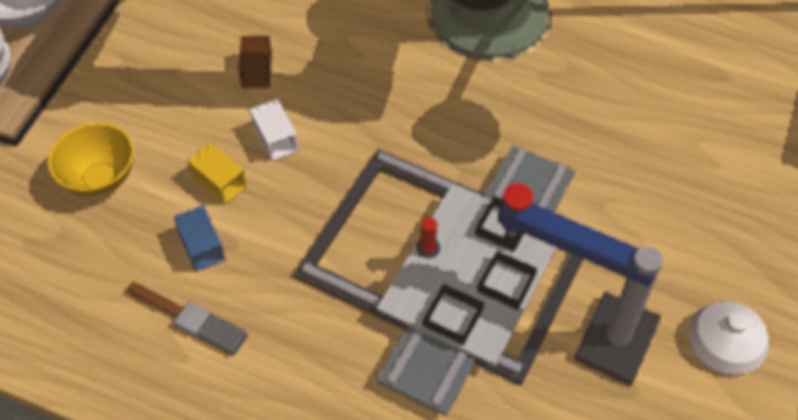

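View pics/s2.png

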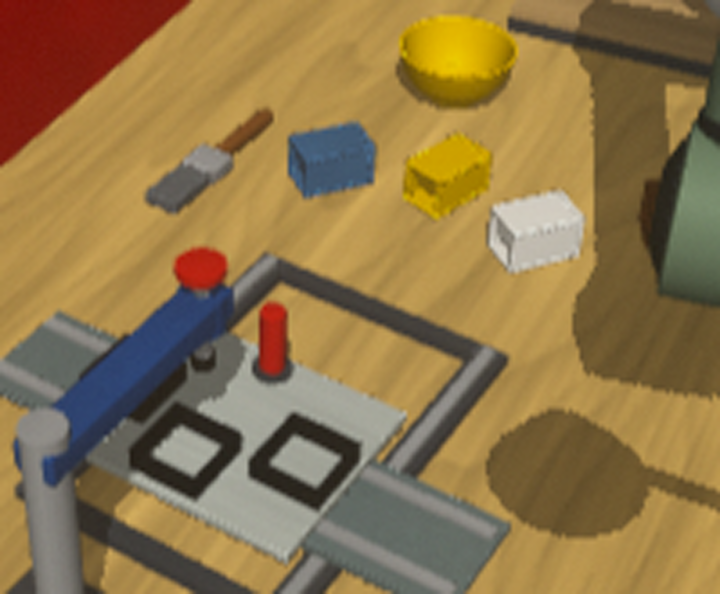

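The scene crop shows all three pots lying mouth to the left: yellow (233,233), blue (225,263) and white (260,212). The brown look-alike at (251,179) is not meant. The carrier stands left of its right-hand stop, with the handle at (335,256) and the knob at (377,241). Next I'll write the helpers and look with the wrist camera.

```bash
cat > h.py <<'E'
from cell import bot
import cv2,numpy as np
from scipy.optimize import minimize
from scipy.spatial.transform import Rotation as R
np.set_printoptions(precision=4,suppress=True)
CAL={c:{k:np.array(v) for k,v in bot.calibration(c).items()} for c in("scene","side","wrist")}
def rot(zdir,xhint):            # tool rotation with z along zdir, x as near xhint as possible
    z=np.array(zdir,float);z/=np.linalg.norm(z);x=np.array(xhint,float);x-=z*(x@z);x/=np.linalg.norm(x)
    return np.c_[x,np.cross(z,x),z]
def q(M):
    a=R.from_matrix(M).as_quat();return [a[3],a[0],a[1],a[2]]
def toolT():
    p=bot.read_position();w=bot.read_tool_rot();T=np.eye(4)
    T[:3,:3]=R.from_quat([w[1],w[2],w[3],w[0]]).as_matrix();T[:3,3]=p;return T
def shot(cam,name=None):
    T=toolT() if cam=="wrist" else None
    im=bot.camera(cam)
    E=np.linalg.inv(T@CAL[cam]["hand_eye"]) if cam=="wrist" else CAL[cam]["extrinsics"]
    if name: cv2.imwrite(f"pics/{name}.png",im[:,:,::-1]);np.save(f"pics/{name}.npy",E)
    return im,(cam,E)
def proj(P,V):
    cam,E=V;K=CAL[cam]["mtx"];P=np.atleast_2d(P);c=P@E[:3,:3].T+E[:3,3]
    if cam=="wrist":
        r=np.hypot(c[:,0],c[:,1]);s=np.arctan2(r,c[:,2])/np.maximum(r,1e-9)
    else: s=1/c[:,2]
    return c[:,:2]*s[:,None]*K[0,0]+K[:2,2]
def unproj(uv,V,z):             # pixel -> world point on height z
    cam,E=V;K=CAL[cam]["mtx"];d=(np.array(uv,float)-K[:2,2])/K[0,0]
    r=np.hypot(*d);v=np.r_[d*np.sinc(r/np.pi),np.cos(r)] if cam=="wrist" else np.r_[d,1]
    if cam=="wrist" and r>0: v=np.r_[d/r*np.sin(r),np.cos(r)]
    Ei=np.linalg.inv(E);o=Ei[:3,3];w=Ei[:3,:3]@v
    return o+w*(z-o[2])/w[2]
def mask(im,col):
    h=cv2.cvtColor(im,cv2.COLOR_RGB2HSV);H,S,Vv=[h[...,i].astype(int) for i in range(3)]
    m={"yellow":(H>18)&(H<34)&(S>190),"blue":(H>95)&(H<125)&(S>90),"white":(S<45)&(Vv>110),
       "red":((H<6)|(H>172))&(S>150),"black":Vv<60}[col]
    return m.astype(np.uint8)
def blob(m,near=None,minA=60):
    n,l,s,c=cv2.connectedComponentsWithStats(cv2.morphologyEx(m,cv2.MORPH_OPEN,np.ones((3,3),np.uint8)))
    k=[i for i in range(1,n) if s[i,4]>=minA]
    if not k:return None
    i=min(k,key=lambda i:np.hypot(*(c[i]-near))) if near is not None else max(k,key=lambda i:s[i,4])
    return (l==i).astype(np.uint8)
BOX=np.array([[a,b,c] for a in(-.04,.04) for b in(-.025,.025) for c in(-.025,.025)])
def fitpot(m,V,x0,box=BOX,z=.025):
    hull=cv2.findContours(m,0,2)[0];ref=np.zeros_like(m);cv2.fillConvexPoly(ref,cv2.convexHull(np.vstack(hull)),1)
    ref=cv2.GaussianBlur(ref*255.,(0,0),1.5)
    def cost(p):
        c,s=np.cos(p[2]),np.sin(p[2]);P=box@np.array([[c,-s,0],[s,c,0],[0,0,1]]).T+[p[0],p[1],z]
        d=np.zeros(m.shape,np.uint8);cv2.fillConvexPoly(d,cv2.convexHull((proj(P,V)*16).round().astype(np.int32)),255,shift=4)
        return np.abs(cv2.GaussianBlur(d.astype(float),(0,0),1.5)-ref).sum()/ref.sum()
    best=None
    for dy in(-.5,-.25,0,.25,.5):
        x=np.array(x0)+[0,0,dy];r=minimize(cost,x,method="Nelder-Mead",options=dict(initial_simplex=[x,x+[.01,0,0],x+[0,.01,0],x+[0,0,.15]],xatol=1e-4,fatol=1e-4))
        if best is None or r.fun<best.fun:best=r
    return best.x,best.fun
DOWN=[0,0,-1]
E
python3 - <<'E'
from h import *
S=("scene",CAL["scene"]["extrinsics"]);D=("side",CAL["side"]["extrinsics"])
for n,p in dict(yellow=(233,233),blue=(225,263),white=(260,212)).items(): print(n,unproj(p,S,.025))
print("side",[unproj(p,D,.025) for p in((365,230),(332,223),(388,245))])
print("handle",unproj((334.8,256.2),S,.114),unproj((316.1,265.6),D,.114))
print("knob",unproj((376.7,241.4),S,.254),unproj((295.8,252.8),D,.254))
# frame right bar corners, nests (top z .066)
for n,p in dict(near=(501,223),mid=(506,280),far=(453,314)).items(): print(n,unproj((130+p[0]/2.1,150+p[1]/2.1),S,.066))
print("bars",[unproj((130+a/2.1,150+b/2.1),S,.02) for a,b in((380,158),(305,272),(520,375))])
print("bowl/brush/lid",[unproj(p,S,.03) for p in((174,228),(192,286),(247,317),(478,312))])
for t in [(.4,-.3,.40),(.5,-.25,.4),(.45,-.05,.42),(.5,.0,.5)]:
  for xh in [(1,0,0),(-1,0,0),(0,-1,0)]:
    print(t,xh,bot.solve_ik(t,q(rot(DOWN,xh))))
E
```

```text
yellow [ 0.5308 -0.2805  0.025 ]
blue [ 0.647  -0.2476  0.025 ]
white [ 0.4146 -0.236   0.025 ]
side [array([ 0.5203, -0.2741,  0.025 ]), array([ 0.6492, -0.255 ,  0.025 ]), array([ 0.4118, -0.2294,  0.025 ])]
handle [0.541 0.091 0.114] [0.54   0.0868 0.114 ]
knob [0.5372 0.2097 0.254 ] [0.5387 0.2107 0.254 ]
near [0.4705 0.1801 0.066 ]
mid [0.5613 0.219  0.066 ]
far [0.6429 0.1671 0.066 ]
bars [array([ 0.3963, -0.0503,  0.02  ]), array([ 0.6381, -0.0718,  0.02  ]), array([0.6739, 0.2826, 0.02  ])]
bowl/brush/lid [array([ 0.5919, -0.4739,  0.03  ]), array([ 0.7641, -0.3   ,  0.03  ]), array([ 0.7931, -0.0916,  0.03  ]), array([0.5112, 0.5463, 0.03  ])]
(0.4, -0.3, 0.4) (1, 0, 0) [-0.7912  0.1797  0.0945  1.4856  0.      2.3504]
(0.4, -0.3, 0.4) (-1, 0, 0) [-0.7912  0.1797  0.0945  1.4856  0.     -0.7912]
(0.4, -0.3, 0.4) (0, -1, 0) [-0.7912  0.1797  0.0945  1.4856  0.     -2.362 ]
(0.5, -0.25, 0.4) (1, 0, 0) [-0.5957  0.3024  0.2547  1.5231  0.      2.5459]
(0.5, -0.25, 0.4) (-1, 0, 0) [-0.5957  0.3024  0.2547  1.5231  0.     -0.5957]
(0.5, -0.25, 0.4) (0, -1, 0) [-0.5957  0.3024  0.2547  1.5231  0.     -2.1665]
(0.45, -0.05, 0.42) (1, 0, 0) [-0.2739  0.0887  0.0377  1.5198  0.      2.8677]
(0.45, -0.05, 0.42) (-1, 0, 0) [-0.2739  0.0887  0.0377  1.5198  0.     -0.2739]
(0.45, -0.05, 0.42) (0, -1, 0) [-0.2739  0.0887  0.0377  1.5198  0.     -1.8447]
(0.5, 0.0, 0.5) (1, 0, 0) [-0.1477  0.2266  0.4081  1.7523  0.      2.9939]
(0.5, 0.0, 0.5) (-1, 0, 0) [-0.1477  0.2266  0.4081  1.7523  0.     -0.1477]
(0.5, 0.0, 0.5) (0, -1, 0) [-0.1477  0.2266  0.4081  1.7523  0.     -1.7185]
```

Run:
```python
from h import *
M=q(rot(DOWN,(-1,0,0)))
G=dict(yellow=(.525,-.277),blue=(.648,-.251),white=(.413,-.233))
bot.move_pose((.5,-.25,.38),M);im,V=shot("wrist","w1")
for n,g in G.items():
    m=blob(mask(im,n),proj([*g,.025],V)[0])
    x,f=fitpot(m,V,[*g,1.57]);print(n,x,round(f,3),m.sum())
    for th in (30,40,50):   # pick feasibility
        t=np.radians(th);u=np.array([np.cos(x[2]),np.sin(x[2]),0]);z=u*np.cos(t)-np.array([0,0,1])*np.sin(t)
        for off in (0,.15):
            p=np.array([x[0],x[1],.028])-.012*u+.019*z-off*z
            for s in(1,-1):
                Mx=rot(z,s*np.array([0,0,1]));k=bot.solve_ik(p,q(Mx));print("  ",th,off,s,None if k is None else np.round(k,2))
bot.move_pose((.5,.08,.40),M);im,V=shot("wrist","w2")
for n,g,z in(("knob",(.538,.21),.254),("handle",(.54,.089),.114)):
    m=blob(mask(im,"red"),proj([*g,z],V)[0],30);c=cv2.moments(m,True);uv=(c["m10"]/c["m00"],c["m01"]/c["m00"]);print(n,uv,unproj(uv,V,z),m.sum())
print(bot.read_clock())
```

```text
Traceback (most recent call last):
  File "h.py", line 46, in fitpot
    hull=cv2.findContours(m,0,2)[0];ref=np.zeros_like(m);cv2.fillConvexPoly(ref,cv2.convexHull(np.vstack(hull)),1)
                                                                                               ~~~~~~~~~^^^^^^
ValueError: need at least one array to concatenate
```

View pics/w1.png

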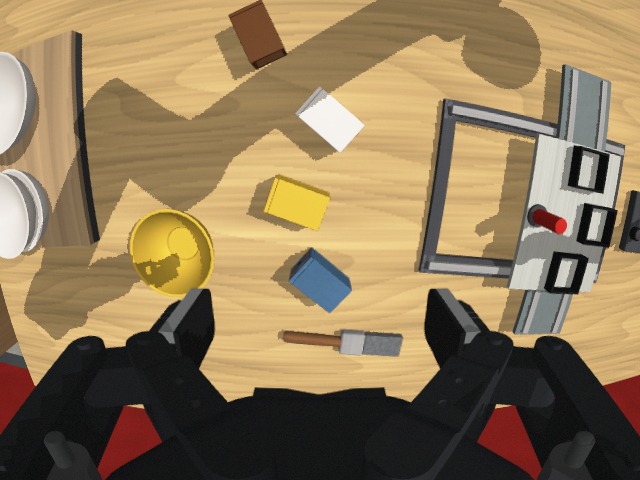

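The w1 view shows white (331,120), yellow (298,202), blue (320,280) and brown (258,34). The carrier stands off at right with its handle at (548,220).

Run:
```python
from h import *
im=cv2.imread("pics/w1.png")[:,:,::-1].copy();V=("wrist",np.load("pics/w1.npy"))
print(proj([[.525,-.277,.025],[.648,-.251,.025],[.413,-.233,.025]],V))
h=cv2.cvtColor(im,cv2.COLOR_RGB2HSV);print([h[y,x] for x,y in((298,202),(320,275),(330,120),(315,90),(150,230),(400,200))])
for n in("yellow","blue","white"):
    m=mask(im,n);print(n,m.sum(),cv2.connectedComponentsWithStats(m)[2][:6])
```

```text
[[300.2799 199.7123]
 [318.8028 280.419 ]
 [331.603  120.0437]]
[array([ 24, 182, 239], dtype=uint8), array([104, 120, 151], dtype=uint8), array([ 17,   7, 246], dtype=uint8), array([ 16,  35, 159], dtype=uint8), array([ 22, 187, 191], dtype=uint8), array([ 18, 112, 221], dtype=uint8)]
yellow 313 [[     0      0    640    480 306887]
 [   278    177      1      1      1]
 [   281    177      2      3      4]
 [   278    179      1      1      1]
 [   287    179      1      1      1]
 [   297    184      1      1      1]]
blue 2135 [[     0      0    640    480 305065]
 [   577    153      2      2      2]
 [   605    156      1      1      1]
 [   573    159      1      2      2]
 [   574    163      1      1      1]
 [   576    177      1      1      1]]
white 24963 [[     0      0    640    480 282237]
 [     0     52     35    102   2446]
 [   509     64    116    270  12393]
 [   295     87     69     65   2240]
 [   446     99      2      4      7]
 [   448    103      3      3      5]]
```

```bash
sed -i 's/"yellow":(H>18)&(H<34)&(S>190)/"yellow":(H>20)\&(H<34)\&(S>155)/' h.py
python3 - <<'E'
from h import *
M=q(rot(DOWN,(-1,0,0)))
G=dict(yellow=(.525,-.277),blue=(.648,-.251),white=(.413,-.233))
im=cv2.imread("pics/w1.png")[:,:,::-1].copy();V=("wrist",np.load("pics/w1.npy"))
for n,g in G.items():
    m=blob(mask(im,n),proj([*g,.025],V)[0])
    x,f=fitpot(m,V,[*g,1.57]);print(n,x,round(f,3),m.sum())
    for th in (30,40,50):
        t=np.radians(th);u=np.array([np.cos(x[2]),np.sin(x[2]),0]);z=u*np.cos(t)-np.array([0,0,1])*np.sin(t)
        for off in (0,.15):
            p=np.array([x[0],x[1],.028])-.012*u+.019*z-off*z
            for s in(1,-1):
                Mx=rot(z,s*np.array([0,0,1]));k=bot.solve_ik(p,q(Mx));print("  ",th,off,s,None if k is None else np.round(k,2))
bot.move_pose((.5,.08,.40),M);im,V=shot("wrist","w2")
for n,g,z in(("knob",(.538,.21),.254),("handle",(.54,.089),.114)):
    m=blob(mask(im,"red"),proj([*g,z],V)[0],30);c=cv2.moments(m,True);uv=(c["m10"]/c["m00"],c["m01"]/c["m00"]);print(n,uv,unproj(uv,V,z),m.sum())
print(bot.read_clock())
E
```

```text
yellow [ 0.5268 -0.2822  1.1928] 0.032 2346
   30 0 1 [-1.01  1.12  0.23  1.48  0.77  0.6 ]
   30 0 -1 [-1.01  1.12  0.23  1.48  0.77 -2.55]
   30 0.15 1 [-1.15  1.19  0.61  1.87  0.67  0.47]
   30 0.15 -1 [-1.15  1.19  0.61  1.87  0.67 -2.67]
   40 0 1 [-0.98  0.98  0.1   1.28  0.69  0.76]
   40 0 -1 [-0.98  0.98  0.1   1.28  0.69 -2.39]
   40 0.15 1 [-1.11  1.    0.41  1.65  0.61  0.63]
   40 0.15 -1 [-1.11  1.    0.41  1.65  0.61 -2.52]
   50 0 1 [-0.93  0.87 -0.02  1.1   0.58  0.9 ]
   50 0 -1 [-0.93  0.87 -0.02  1.1   0.58 -2.25]
   50 0.15 1 [-1.04  0.84  0.25  1.46  0.53  0.77]
   50 0.15 -1 [-1.04  0.84  0.25  1.46  0.53 -2.37]
blue [ 0.6476 -0.2492  0.8522] 0.136 2045
   30 0 1 [-0.89  0.95 -0.08  0.83  1.02  1.23]
   30 0 -1 [-0.89  0.95 -0.08  0.83  1.02 -1.91]
   30 0.15 1 [-1.08  0.94  0.09  1.28  0.94  0.92]
   30 0.15 -1 [-1.08  0.94  0.09  1.28  0.94 -2.22]
   40 0 1 [-0.84  0.86 -0.13  0.73  0.86  1.38]
   40 0 -1 [-0.84  0.86 -0.13  0.73  0.86 -1.77]
   40 0.15 1 [-1.02  0.79  0.01  1.13  0.82  1.12]
   40 0.15 -1 [-1.02  0.79  0.01  1.13  0.82 -2.02]
   50 0 1 [-0.
[... 284 characters left out ...]
 -1 [-1.24  0.87 -0.42  1.    0.85 -2.43]
   30 0.15 1 [-1.45  0.85 -0.2   1.38  0.71  0.52]
   30 0.15 -1 [-1.45  0.85 -0.2   1.38  0.71 -2.63]
   40 0 1 [-1.19  0.74 -0.51  0.82  0.75  0.91]
   40 0 -1 [-1.19  0.74 -0.51  0.82  0.75 -2.23]
   40 0.15 1 [-1.38  0.67 -0.3   1.23  0.65  0.69]
   40 0.15 -1 [-1.38  0.67 -0.3   1.23  0.65 -2.45]
   50 0 1 [-1.12  0.62 -0.57  0.69  0.64  1.07]
   50 0 -1 [-1.12  0.62 -0.57  0.69  0.64 -2.07]
   50 0.15 1 [-1.29  0.51 -0.38  1.1   0.57  0.88]
   50 0.15 -1 [-1.29  0.51 -0.38  1.1   0.57 -2.27]
knob (457.48392036753444, 253.32542113323123) [0.5386 0.2067 0.254 ] 1306
handle (325.92248062015506, 215.71834625322998) [0.5356 0.0876 0.114 ] 387
4.7667
```

View pics/w2.png

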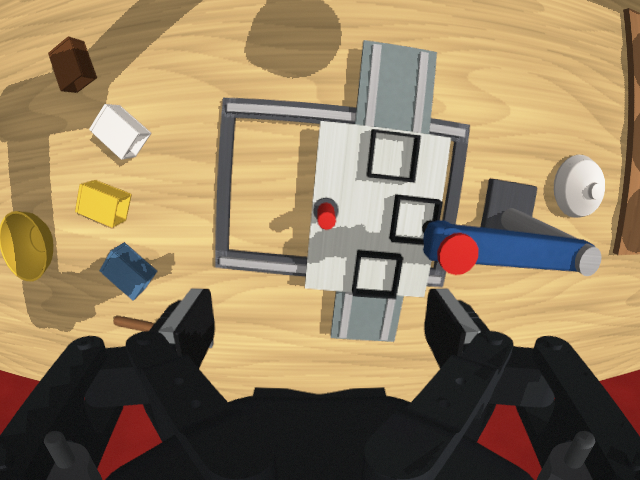

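w2 shows the carrier with the handle at (326,215), nests at (392,155), (415,218) and (378,275), and the knob at (457,253). First move: grip the handle, pull the carrier to the right-hand stop, then fit the nests.

```bash
cat >> h.py <<'E'
OFF={"near":(.085,.088),"mid":(.13,0.),"far":(.085,-.088)}   # stage frame, from handle (stage x left, y towards robot)
def st(yaw): # columns: stage x, stage y in world
    c,s=np.cos(yaw),np.sin(yaw);return np.array([[c,-s],[s,c]])   # yaw ~ pi/2
def nest(hp,yaw,n): return np.array(hp)+st(yaw)@np.array(OFF[n])
def sq(c,yaw,h,z): return np.c_[np.array(c)+np.array([[-h,-h],[h,-h],[h,h],[-h,h]])@st(yaw).T,np.full(4,z)]
def fitcarrier(im,V,x0,names=("near","mid","far")):
    blk=cv2.GaussianBlur(mask(im,"black")*255.,(0,0),1.5)
    roi=np.zeros(im.shape[:2],np.uint8)
    for n in names: cv2.fillConvexPoly(roi,cv2.convexHull(proj(sq(nest(x0[:2],x0[2],n),x0[2],.05,.06),V).astype(np.int32)),1)
    def fill(d,P,v): 
        a=np.zeros_like(d);cv2.fillConvexPoly(a,cv2.convexHull((proj(P,V)*16).round().astype(np.int32)),255,shift=4);return a
    def cost(p):
        d=np.zeros(im.shape[:2],np.uint8)
        for n in names:
            c=nest(p[:2],p[2],n);o=fill(d,np.vstack([sq(c,p[2],.033,z) for z in(.044,.066)]),1)
            o[(fill(d,sq(c,p[2],.029,.044),1)>0)&(fill(d,sq(c,p[2],.029,.066),1)>0)]=0;d|=o
        return (np.abs(cv2.GaussianBlur(d.astype(float),(0,0),1.5)-blk)*roi).sum()/d.sum()
    x=np.array(x0);r=minimize(cost,x,method="Nelder-Mead",options=dict(initial_simplex=[x,x+[.01,0,0],x+[0,.01,0],x+[0,0,.08]],xatol=1e-4,fatol=1e-4))
    return r.x,r.fun
E
python3 - <<'E'
from h import *
im=cv2.imread("pics/w2.png")[:,:,::-1].copy();V=("wrist",np.load("pics/w2.npy"))
N=[unproj(p,V,.066) for p in((392,155),(415,218),(378,275))];print(N)
d=N[0]-N[2];yaw=np.arctan2(d[1],d[0])-np.pi/2;yaw%=2*np.pi;print("yaw",yaw)
hp=(N[0]+N[2])[:2]/2-.085*st(yaw)[:,0];x,f=fitcarrier(im,V,[*hp,yaw]);print("carrier from nests",x,f)
yaw=x[2];M=rot(DOWN,-np.r_[-st(yaw)[:,1],0]);M=rot(DOWN,np.r_[st(yaw)[:,1],0])
h=x[:2];print("tool y",M[:,1])
bot.set_gripper(.8,40)
bot.move_pose((*h,.17),q(M));bot.move_linear((*h,.079),.12,until_force=8)
bot.set_gripper(0,40);print("grip",bot.read_gripper_width()*85,bot.read_position(),bot.read_ft_force())
u=np.r_[st(yaw)[:,0],0]
p=np.array(bot.read_position())
print("stop",bot.move_linear(p-u*.2,.08,until_force=15),bot.read_position(),bot.read_ft_force())
bot.set_gripper(.8);p=np.array(bot.read_position());bot.move_linear((*p[:2],.17),.2)
bot.move_pose((.45,.0,.40),q(rot(DOWN,(-1,0,0))));im,V=shot("wrist","w3")
h2=p[:2]
print(fitcarrier(im,V,[*h2,yaw]),bot.read_clock())
E
```

```text
[array([0.4622, 0.1774, 0.066 ]), array([0.5494, 0.2138, 0.066 ]), array([0.6344, 0.1645, 0.066 ])]
yaw 1.4956870676208882
carrier from nests [0.5422 0.0876 1.4734] 0.3251199107212542
tool y [0.0973 0.9953 0.    ]
grip 21.830106575127548 [0.5427 0.0877 0.0797] [-1.4182  0.7038  5.7133]
stop True [ 0.5302 -0.0403  0.0797] [0.0367 3.8128 4.6282]
(array([ 0.5295, -0.0405,  1.4738]), np.float64(0.23547858277723996)) 11.1
```

View pics/w3.png

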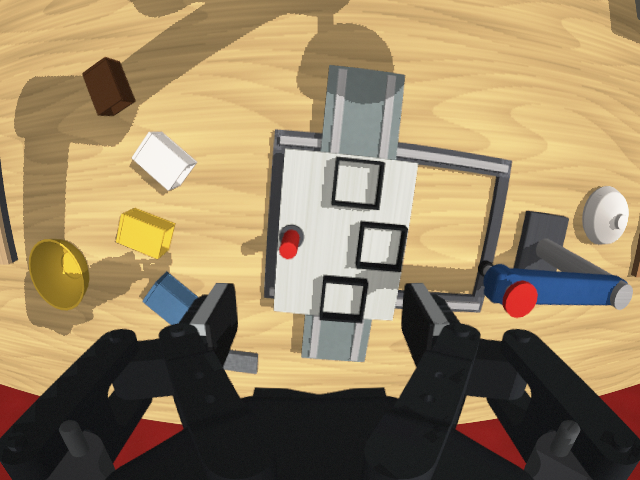

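The carrier is on its right-hand stop, and the fit agrees with the gripped handle to 1 mm. Next: check IK for the placings and where the brown pot lies.

```bash
sed -i 's/"blue":(H>95)&(H<125)&(S>90)/"blue":(H>95)\&(H<130)\&(S>60)/' h.py
cat >> h.py <<'E'
HP=np.array([.5295,-.0405]);YAW=1.4738;KNOB=np.array([.5386,.2067])
UP=np.array([0,0,1.])
def pickpose(x,t,s=1,c=.012,zc=.028):
    u=np.array([np.cos(x[2]),np.sin(x[2]),0]);z=u*np.cos(t)-UP*np.sin(t);M=rot(z,s*UP)
    return np.array([x[0],x[1],zc])-c*u+.019*z,M,z
def placepose(n,d,t,s=1,c=.012,zc=.003,hp=HP):   # d: horizontal lean direction (world 3-vector)
    z=-UP*np.cos(t)-d*np.sin(t);M=rot(z,s*d)
    return np.r_[nest(hp,YAW,n),.084]+c*UP+zc*d+.019*z,M,z
E
python3 - <<'E'
from h import *
im=cv2.imread("pics/w3.png")[:,:,::-1].copy();V=("wrist",np.load("pics/w3.npy"))
print("brown",unproj((108,86),V,.025))
A=np.c_[st(YAW),np.zeros((2,))];ex=np.r_[st(YAW)[:,0],0];ey=np.r_[st(YAW)[:,1],0]
for t in(40,50):
  for n in OFF:
    for dn,d in(("right",-ex),("robot",ey),("left",ex),("away",-ey)):
      for s in(1,-1):
        r=[]
        for up in(0,.12):
            p,M,z=placepose(n,d,np.radians(t),s);k=bot.solve_ik(p+UP*up,q(M));r.append(None if k is None else k.round(2))
        if r[0] is not None: print(t,n,dn,s,*r)
E
```

```text
brown [ 0.2883 -0.3345  0.025 ]
40 near right 1 [-0.49  0.47 -0.6   0.81  0.64 -2.07] [-0.49  0.3  -0.48  1.1   0.64 -2.07]
40 near right -1 [-0.49  0.47 -0.6   0.81  0.64  1.07] [-0.49  0.3  -0.48  1.1   0.64  1.07]
40 near left 1 [ 0.35  0.59 -0.38  0.95 -0.62  2.13] [ 0.35  0.44 -0.26  1.22 -0.62  2.13]
40 near left -1 [ 0.35  0.59 -0.38  0.95 -0.62 -1.01] [ 0.35  0.44 -0.26  1.22 -0.62 -1.01]
40 near away 1 [-0.06  0.85  0.09  1.51  0.02 -3.12] [-0.06  0.73  0.2   1.73  0.02 -3.12]
40 near away -1 [-0.06  0.85  0.09  1.51  0.02  0.03] [-0.06  0.73  0.2   1.73  0.02  0.03]
40 mid right 1 [-0.35  0.56 -0.42  0.8   0.67 -1.89] [-0.35  0.41 -0.3   1.06  0.67 -1.89]
40 mid right -1 [-0.35  0.56 -0.42  0.8   0.67  1.25] [-0.35  0.41 -0.3   1.06  0.67  1.25]
40 mid robot 1 [ 0.1   0.26 -1.12 -0.5  -0.13  0.15] [ 0.1  -0.04 -0.96 -0.04 -0.13  0.15]
40 mid robot -1 [ 0.1   0.26 -1.12 -0.5  -0.13 -2.99] [ 0.1  -0.04 -0.96 -0.04 -0.13 -2.99]
40 mid left 1 [ 0.36  0.73 -0.08  1.11 -0.62  2.14] [ 0.36  0.62  0.03  1.34 -0.62  2.14]
40 mid left -1 [ 0.36  0.73 -0.08  1.11 -0.62 -1.  ] [ 0.36  
[... 1932 characters left out ...]
 [ 0.41  0.73  0.12  1.48 -0.73 -0.86]
50 mid away 1 [-0.01  1.21  0.75  1.98  0.07 -3.09] None
50 mid away -1 [-0.01  1.21  0.75  1.98  0.07  0.06] None
50 far right 1 [-0.44  0.79 -0.08  1.08  0.81 -2.08] [-0.44  0.66  0.01  1.3   0.81 -2.08]
50 far right -1 [-0.44  0.79 -0.08  1.08  0.81  1.06] [-0.44  0.66  0.01  1.3   0.81  1.06]
50 far robot 1 [-0.04  0.45 -1.12 -0.86 -0.04  0.04] [-0.04  0.11 -1.   -0.41 -0.04  0.04]
50 far robot -1 [-0.04  0.45 -1.12 -0.86 -0.04 -3.1 ] [-0.04  0.11 -1.   -0.41 -0.04 -3.1 ]
50 far left 1 [ 0.29  0.91  0.18  1.26 -0.79  2.14] [ 0.29  0.8   0.27  1.47 -0.79  2.14]
50 far left -1 [ 0.29  0.91  0.18  1.26 -0.79 -1.  ] [ 0.29  0.8   0.27  1.47 -0.79 -1.  ]
```

```bash
cat >> h.py <<'E'
ex=np.r_[st(YAW)[:,0],0];ey=np.r_[st(YAW)[:,1],0]
def look(n,g):
    bot.move_pose((g[0]-.10,g[1],.30),q(rot(DOWN,(-1,0,0))));im,V=shot("wrist",f"look_{n}_{int(bot.read_clock()*10)}")
    m=blob(mask(im,n),proj([g[0],g[1],.025],V)[0],150)
    x,f=fitpot(m,V,[g[0],g[1],g[2]]);print("look",n,x,round(f,3),m.sum());return x,f
def pick(x,t,s=1):
    p,M,z=pickpose(x,t,s)
    bot.set_gripper(1.0,60);bot.move_pose(p-.13*z,q(M));print("approach hit:",bot.move_linear(p,.15,until_force=12))
    bot.set_gripper(0,60);w=bot.read_gripper_width()*85
    bot.move_linear(np.array(bot.read_position())+[0,0,.22],.2);print("width",w,bot.read_gripper_width()*85,bot.read_finger_force())
def place(n,t,s=1,d=None):
    p,M,z=placepose(n,-ex if d is None else d,t,s)
    bot.move_pose(p+UP*.14,q(M));print("over nest, width",bot.read_gripper_width()*85);shot("side",f"over_{n}");shot("scene",f"overs_{n}")
    return p,M,z
def lower(p,z):
    bot.move_linear(p+UP*.03,.15);print("down hit",bot.move_linear(p-UP*.008,.04,until_force=6),(bot.read_position()-p)*1000,bot.read_ft_force())
E
python3 - <<'E'
from h import *
x,f=look("yellow",(.5268,-.2822,1.19))
pick(x,np.radians(42));place("mid",np.radians(42));print(bot.read_clock())
a=cv2.imread("pics/over_mid.png")[150:350,200:460];cv2.imwrite("pics/c1.png",cv2.resize(a,(780,600)))
E
```

```text
look yellow [ 0.5285 -0.2819  1.2492] 0.045 3185
approach hit: False
width 48.807041929863615 48.55381371630666 61.890036910772324
over nest, width 48.764614597427226
18.9083
```

View pics/c1.png

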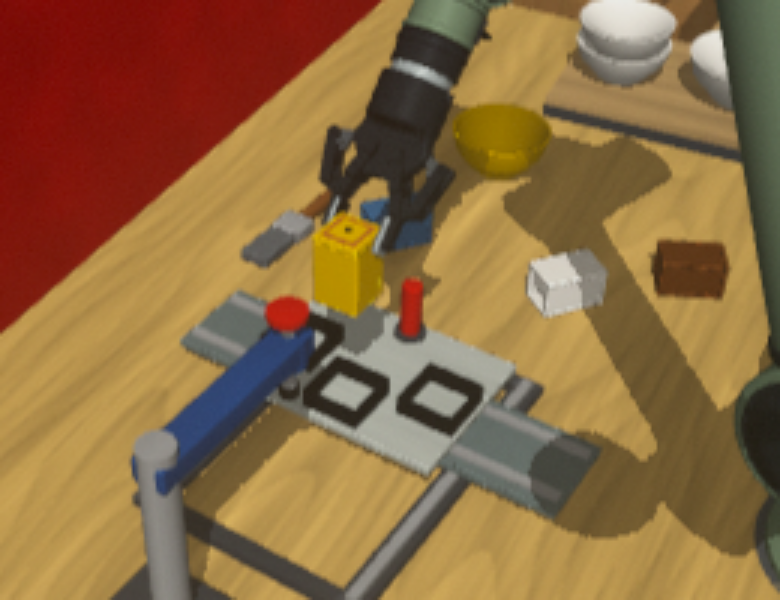

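The yellow pot hangs upright, foot up, over the middle nest. Lower it, then do blue.

```bash
cat >> h.py <<'E'
def release(z):
    bot.set_gripper(.8);p=np.array(bot.read_position());bot.move_linear(p-.10*z,.15);bot.move_linear(np.array(bot.read_position())+[0,0,.10],.2)
E
python3 - <<'E'
from h import *
t=np.radians(42);p,M,z=placepose("mid",-ex,t);lower(p,z);release(z)
x,f=look("blue",(.6476,-.2492,.85))
im=cv2.imread(sorted(__import__("glob").glob("pics/look_blue*"))[-1]);cv2.imwrite("pics/c2.png",im)
print(bot.read_clock(),x[2])
E
```

```text
down hit True [0.3368 0.8584 1.8402] [0.7868 1.4637 2.6437]
look blue [ 0.6477 -0.2495  0.8515] 0.086 3008
23.6917 0.8515028249511298
```

View pics/c2.png

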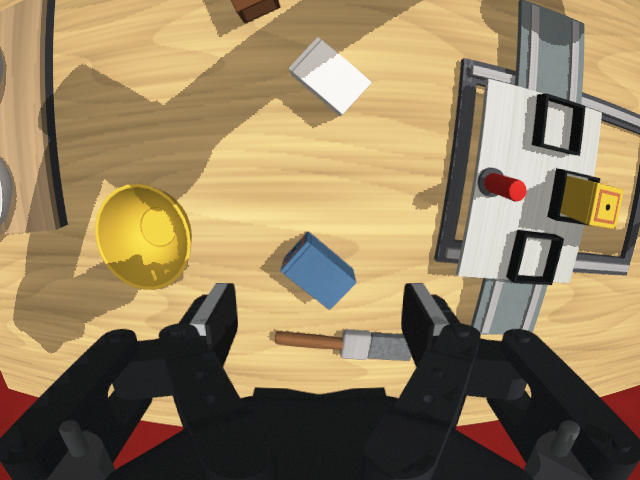

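Yellow is seated in the middle nest. Blue (318,270) is alone and its fit is steady, so pick it for the far nest.

Run:
```python
from h import *
t=np.radians(45)
pick([.647,-.2505,.8515],t);place("far",t);print(bot.read_clock())
a=cv2.imread("pics/over_far.png")[150:350,200:460];cv2.imwrite("pics/c3.png",cv2.resize(a,(780,600)))
```

```text
approach hit: False
width 48.84099454979381 48.55700763167296 62.052230536937714
over nest, width 48.827636276126896
31.2583
```

View pics/c3.png

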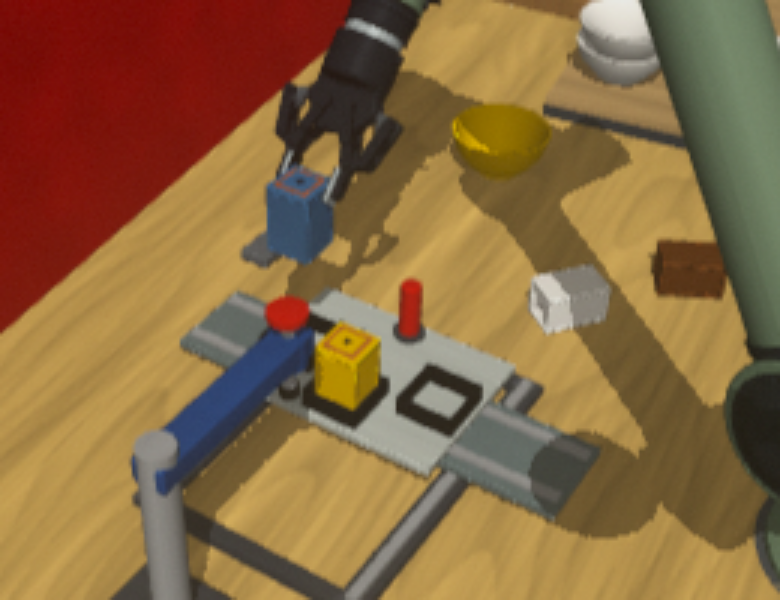

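Blue hangs upright over the far nest. White seems to have shifted from (567,282) to (570,298), so I'll look at it again after lowering blue.

Run:
```python
from h import *
t=np.radians(45);p,M,z=placepose("far",-ex,t);lower(p,z);release(z)
g=(.42,-.22,.85)
x,f=look("white",g)
im=cv2.imread(sorted(__import__("glob").glob("pics/look_white*"))[-1]);cv2.imwrite("pics/c4.png",im)
print(bot.read_clock())
```

```text
down hit True [0.2379 0.7895 2.9486] [1.086  0.9349 3.7711]
look white [ 0.3979 -0.2097  0.8331] 0.062 3071
35.9667
```

View pics/c4.png

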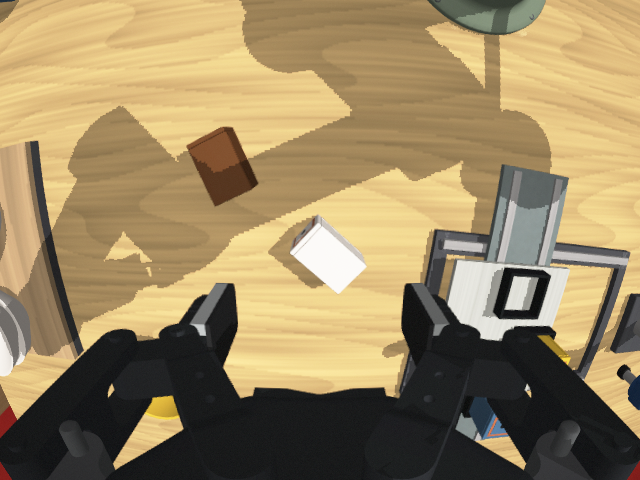

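White (330,255) did shift; its foot is at the upper left and it is clear of the brown pot (222,165). Pick it for the near nest.

Run:
```python
from h import *
t=np.radians(50)
pick([.3965,-.211,.8331],t);place("near",t);print(bot.read_clock())
a=cv2.imread("pics/over_near.png")[150:350,200:460];cv2.imwrite("pics/c5.png",cv2.resize(a,(780,600)))
```

```text
approach hit: False
width 48.69099047545701 48.47891122182702 61.95430263876915
over nest, width 48.22142843647677
43.3583
```

View pics/c5.png

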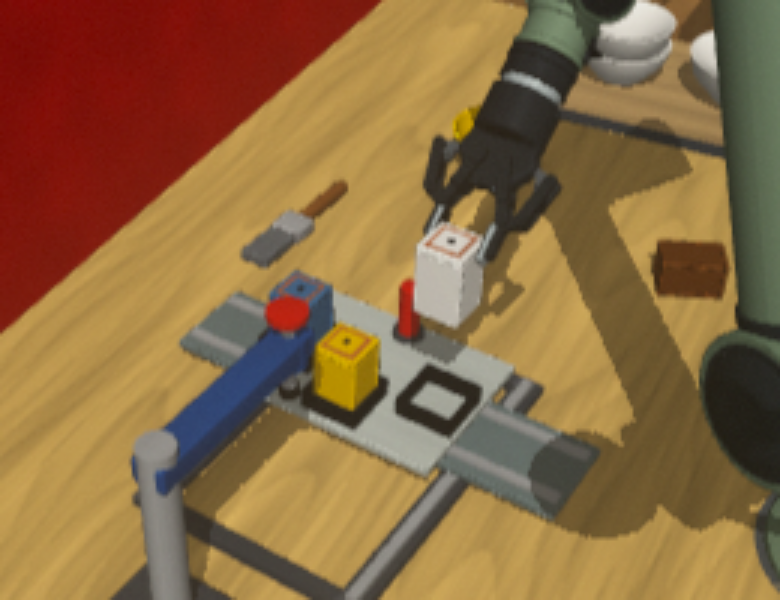

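White hangs upright over the near nest. Lower it, then measure the foot dots and the knob.

```bash
cat >> h.py <<'E'
def knob():
    im,V=shot("wrist","k%d"%int(bot.read_clock()*10));m=blob(mask(im,"red"),proj([*KNOB,.254],V)[0],100);c=cv2.moments(m,True)
    return unproj((c["m10"]/c["m00"],c["m01"]/c["m00"]),V,.254),m.sum()
def dots(hp,name):
    im,V=shot("wrist",name);g=cv2.cvtColor(im,cv2.COLOR_RGB2GRAY).astype(float);r={}
    for n in OFF:
        uv=proj([*nest(hp,YAW,n),.124],V)[0].round().astype(int);k=9;w=g[uv[1]-k:uv[1]+k+1,uv[0]-k:uv[0]+k+1]
        d=np.clip(np.median(w)*.55-w,0,None);yy,xx=np.mgrid[-k:k+1,-k:k+1]
        r[n]=None if d.sum()==0 else unproj(uv+np.array([(xx*d).sum(),(yy*d).sum()])/d.sum(),V,.124)[:2]
    return r,im,V
E
python3 - <<'E'
from h import *
t=np.radians(50);p,M,z=placepose("near",-ex,t);lower(p,z);release(z)
D=q(rot(DOWN,(-1,0,0)))
bot.move_pose((.60,.03,.40),D)
r,im,V=dots(HP,"d1")
for n in OFF:print(n,r[n],nest(HP,YAW,n),None if r[n] is None else (r[n]-nest(HP,YAW,n))*1000)
bot.move_pose((.606,.207,.42),D);print(knob())
D2=q(rot(DOWN,(0,-1,0)));bot.move_pose((.5386,.275,.42),D2);print(knob(),bot.read_clock())
uv=np.array([proj([*nest(HP,YAW,n),.124],V)[0] for n in OFF]);lo=np.maximum((uv.min(0)-60).astype(int),0);hi=(uv.max(0)+70).astype(int)
a=im[lo[1]:hi[1],lo[0]:hi[0],::-1];cv2.imwrite("pics/c6.png",cv2.resize(a,None,fx=2,fy=2));print(a.shape)
E
```

```text
down hit True [0.4205 0.7661 4.7768] [2.2989 2.0931 2.336 ]
near [0.4488 0.0524] [0.4501 0.0526] [-1.3072 -0.1957]
mid [0.5408 0.0909] [0.5421 0.0889] [-1.3186  2.0283]
far [0.6247 0.0366] [0.6253 0.0356] [-0.5967  1.0273]
(array([0.5393, 0.2089, 0.254 ]), np.uint64(1524))
(array([0.5414, 0.2085, 0.254 ]), np.uint64(1505)) 50.875
(276, 176, 3)
```

View pics/c6.png

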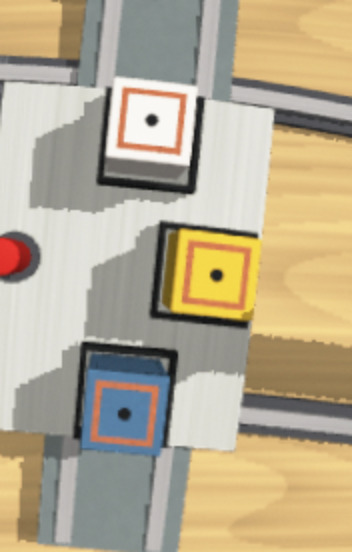

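All three are seated with the dots within 2.5 mm of the nest centres, and the knob is at (0.540, 0.2085). Stamp yellow.

```bash
cat >> h.py <<'E'
KN=np.array([.540,.2085]);DOT=dict(near=np.array([.4488,.0524]),mid=np.array([.5408,.0909]),far=np.array([.6247,.0366]))
HM=rot(DOWN,ey)
def grab(h):
    bot.set_gripper(.8,40);bot.move_pose((*h,.30),q(HM));bot.move_linear((*h,.17),.2);print("down",bot.move_linear((*h,.079),.12,until_force=10))
    bot.set_gripper(0,40);print("grip",bot.read_gripper_width()*85)
def let():
    bot.set_gripper(.8);p=np.array(bot.read_position());bot.move_linear((*p[:2],.30),.25);return p[:2]
def drag(h):
    hit=bot.move_linear((*h,.079),.10,until_force=25);print("drag hit",hit,(bot.read_position()[:2]-h)*1000,bot.read_ft_force())
def press():
    bot.set_gripper(0);bot.move_pose((*KN,.29),q(HM));bot.move_linear((*KN,.258),.1)
    hit=bot.move_linear((*KN,.2225),.03,until_force=14);f=bot.read_ft_force();print("press",hit,bot.read_position(),f);bot.wait(.3);print(bot.read_ft_force())
    shot("side","p%d"%int(bot.read_clock()*10));bot.move_linear((*KN,.30),.1)
E
python3 - <<'E'
from h import *
grab(HP);h=HP+KN-DOT["mid"];drag(h);print(let()-h);press();print(bot.read_clock())
import glob;a=cv2.imread(sorted(glob.glob("pics/p[0-9]*"),key=len)[-1])[200:340,230:400];cv2.imwrite("pics/c7.png",cv2.resize(a,None,fx=4,fy=4))
E
```

```text
down False
grip 22.09313017707849
drag hit False [1.4493 0.8979] [ 2.1338 -1.0772  5.9436]
[-0.0004  0.0001]
press False [0.5399 0.2085 0.2227] [-1.6886 -0.9393  1.8759]
[-1.5742  0.0817  1.6572]
61.7417Traceback (most recent call last):
  File "<stdin>", line 3, in <module>
TypeError: 'NoneType' object is not subscriptable
```

```bash
ls pics | tr '\n' ' '
python3 - <<'E'
import cv2,glob
f=[x for x in glob.glob("pics/p*.png")];print(f)
a=cv2.imread(f[0])[200:340,230:400];cv2.imwrite("pics/c7.png",cv2.resize(a,None,fx=4,fy=4))
E
```

```text
c1.png c2.png c3.png c4.png c5.png c6.png d1.npy d1.png k494.npy k494.png k508.npy k508.png look_blue_236.npy look_blue_236.png look_white_359.npy look_white_359.png look_yellow_122.npy look_yellow_122.png over_far.npy over_far.png over_mid.npy over_mid.png over_near.npy over_near.png overs_far.npy overs_far.png overs_mid.npy overs_mid.png overs_near.npy overs_near.png p607.npy p607.png s1.png s2.png scene0.png side0.png w1.npy w1.png w2.npy w2.png w3.npy w3.png wrist0.png ['pics/p607.png']
```

View pics/c7.png

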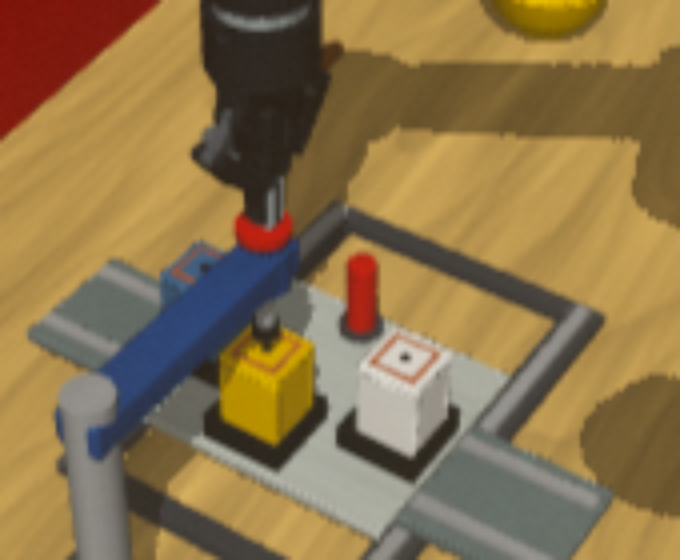

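The stamp face sits on the yellow foot at its centre (266,340 in the crop), but the force is unclear. I'll measure the unloaded baseline and press again, deeper.

Run:
```python
from h import *
bot.wait(.2);b=np.array(bot.read_ft_force());print("base",b)
for z in(.262,.25,.235,.228,.2255,.223,.221,.219):
    hit=bot.move_linear((*KN,z),.03,until_force=20);bot.wait(.15);f=np.array(bot.read_ft_force())-b;print(z,hit,bot.read_position()[2],f)
    if hit or f[2]>22:break
bot.move_linear((*KN,.30),.1);bot.wait(.2);print(np.array(bot.read_ft_force())-b,bot.read_clock())
```

```text
base [-0.1891 -0.6223 -0.7001]
0.262 False 0.262182922131866 [0.2122 0.7086 1.2126]
0.25 False 0.2501808380315668 [-0.1702  0.8577  0.9932]
0.235 False 0.23522678842806247 [-0.2156  0.8894  1.6459]
0.228 False 0.22811749607029808 [0.7256 0.9016 1.6235]
0.2255 False 0.22554963046290732 [0.9208 0.4119 2.3197]
0.223 False 0.22303638694583472 [ 0.3924 -0.1522  2.6032]
0.221 False 0.22104393236021988 [0.7994 1.1918 2.1816]
0.219 False 0.21901531377419883 [0.8841 1.0191 2.8541]
[0.1385 1.6414 0.7863] 68.3
```

Run:
```python
from h import *
print("width",bot.read_gripper_width()*85)
bot.set_gripper(0,60);print("width",bot.read_gripper_width()*85);b=np.array(bot.read_ft_force())
bot.move_linear((*KN,.222),.08,until_force=15);shot("side","q1")
for z in(.216,.212):
    hit=bot.move_linear((*KN,z),.03,until_force=12);bot.wait(.1);f=np.array(bot.read_ft_force())-b;print(z,hit,bot.read_position(),f)
    if hit:break
shot("side","q2");bot.move_linear((*KN,.30),.1);shot("side","q3");print(bot.read_clock())
a=[cv2.resize(cv2.imread(f"pics/q{i}.png")[215:315,260:325],None,fx=4,fy=4,interpolation=cv2.INTER_CUBIC) for i in(1,2,3)]
cv2.imwrite("pics/c8.png",np.hstack(a))
```

```text
width -0.1332357775949418
width -0.07785076248060714
0.216 False [0.5405 0.2086 0.2163] [0.3349 0.2142 2.3917]
0.212 False [0.5402 0.2085 0.2121] [1.0174 0.6426 3.1515]
71.6583
```

View pics/c8.png

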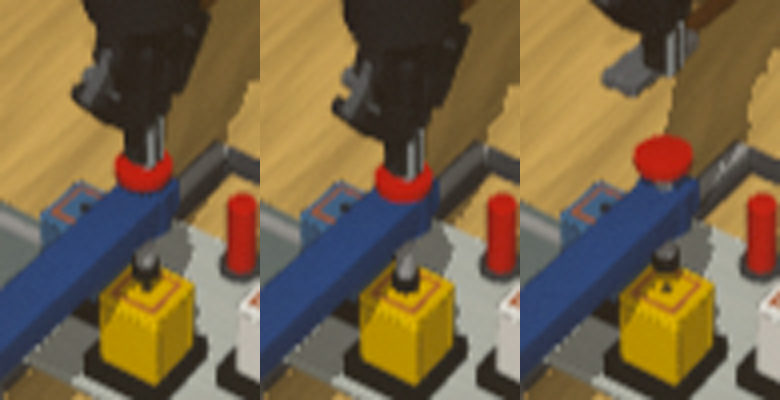

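Shut finger tips evidently sit about 10 mm behind the TCP: q1 and q2 show the stamp still coming down. Press deeper until the force rises.

Run:
```python
from h import *
b=np.array(bot.read_ft_force())
bot.move_linear((*KN,.216),.08,until_force=15)
for z in(.212,.210,.208,.206,.204,.202,.200,.198):
    hit=bot.move_linear((*KN,z),.03,until_force=10);bot.wait(.15);f=np.array(bot.read_ft_force())-b;print(z,hit,bot.read_position(),f)
    if hit or f[2]>14:break
bot.wait(.2);shot("side","q4");bot.move_linear((*KN,.30),.1);print(bot.read_clock())
cv2.imwrite("pics/c9.png",cv2.resize(cv2.imread("pics/q4.png")[215:315,260:345],None,fx=5,fy=5,interpolation=cv2.INTER_CUBIC))
```

```text
0.212 False [0.5405 0.2086 0.2123] [ 0.2569 -0.0606  2.3986]
0.21 False [0.5404 0.2086 0.2102] [1.7872 0.7521 3.3086]
0.208 False [0.5402 0.2085 0.2081] [2.266  1.0886 4.0099]
0.206 False [0.54   0.2085 0.206 ] [1.7541 0.2857 3.6649]
0.204 False [0.5402 0.2086 0.2051] [ 0.1754 -0.0336  9.8231]
0.202 False [0.5403 0.2086 0.2049] [-2.6819 -0.5797 19.9866]
76.675
```

View pics/c9.png

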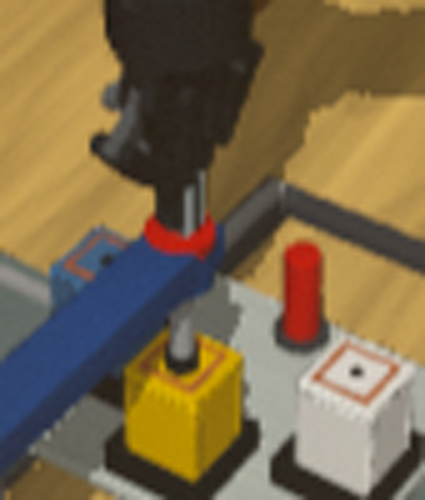

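Firm contact at 0.205 with about 16 N on the yellow foot, the face covering the dot. Now blue.

```bash
cat >> h.py <<'E'
def press():
    bot.set_gripper(0);bot.move_pose((*KN,.29),q(HM));bot.wait(.2);b=np.array(bot.read_ft_force());bot.move_linear((*KN,.210),.08,until_force=18)
    for z in(.206,.2045,.203,.2015,.200,.1985):
        hit=bot.move_linear((*KN,z),.03,until_force=12);bot.wait(.15);f=np.array(bot.read_ft_force())-b
        if hit or f[2]>14:break
    print("press",z,hit,bot.read_position(),f);bot.wait(.2);n="p%d"%int(bot.read_clock()*10);shot("side",n);bot.move_linear((*KN,.30),.1)
    return n
E
python3 - <<'E'
from h import *
grab(HP+KN-DOT["mid"]);h=HP+KN-DOT["far"];drag(h);print((let()-h)*1000);n=press();print(bot.read_clock())
cv2.imwrite("pics/c10.png",cv2.resize(cv2.imread(f"pics/{n}.png")[200:340,230:400],None,fx=4,fy=4,interpolation=cv2.INTER_CUBIC))
E
```

```text
down False
grip 21.56134545959468
drag hit False [-0.0627  0.3902] [-0.1234 -1.041   8.4995]
[-0.3231  0.0417]
press 0.2015 False [0.5406 0.2087 0.2048] [-4.9674 -1.7708 21.6041]
88.3833
```

View pics/c10.png

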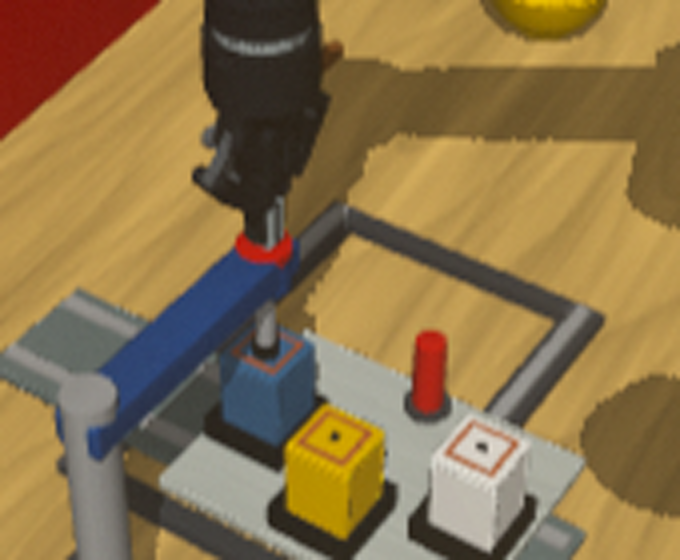

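Blue is stamped at its centre. The picture allowance is used up (one over, in fact), so from here I check by numbers. White next, then pull back to the stop.

Run:
```python
from h import *
grab(HP+KN-DOT["far"]);h=HP+KN-DOT["near"];drag(h);print((let()-h)*1000);n=press()
grab(h);g=HP+KN-DOT["mid"];drag(g)   # carrier back to its middle, then right
drag(HP);p=np.array(bot.read_position());print("stop",bot.move_linear(p-ex*.02,.04,until_force=12),bot.read_position())
l=let();print("handle left at",l,(l-HP)*1000)
bot.move_pose((.60,.03,.40),q(rot(DOWN,(-1,0,0))))
r,im,V=dots(l,"d9")
for n in OFF:print(n,None if r[n] is None else (r[n]-nest(l,YAW,n))*1000)
bot.move_pose((.606,.207,.42),q(rot(DOWN,(-1,0,0))));print(knob(),bot.read_clock())
```

```text
down False
grip 22.023979687079873
drag hit False [ 0.3055 -0.9105] [-1.0669 -2.0981  5.1389]
[-0.0985  0.1059]
press 0.2015 False [0.5406 0.2087 0.2048] [-6.0268 -1.1266 21.6172]
down False
grip 22.217949416674667
drag hit False [0.366  0.1053] [-0.3461  0.8752  8.8431]
drag hit False [-0.2948  0.0748] [-2.9007  1.2992 11.3224]
stop True [ 0.5292 -0.0402  0.0798]
handle left at [ 0.5297 -0.0405] [0.1976 0.042 ]
near [-0.0341 -2.3593]
mid [-0.0576 -0.2593]
far [ 0.6373 -0.943 ]
(array([0.5414, 0.2101, 0.254 ]), np.uint64(1523)) 109.9667
```

```bash
python3 -c "
from h import *
bot.wait(.5);print(bot.close_job())"
```

```text
the job is handed in; nothing more can be done
None
```

The job is handed in, with no verdict returned: all three pots are seated foot up and stamped yellow, blue, white (about 16 N each), the carrier is at its right-hand stop and the stamp is up, though I viewed 15 pictures against the limit of 14.

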